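# Open the syringe pump for a syringe change and hold its sprung guard

### The job

Make the syringe pump ready for a syringe change: turn the red release knob anticlockwise to its stop, a good quarter turn, to free the pusher block, slide the block all the way back against the motor head, and only then swing up the sprung guard by its blue bar and hold it open at 60 degrees (to within 8) so that a colleague can take the syringe out. Leave the syringe in its cradle and the other things on the bench where they are. You finish while holding: the guard snaps shut when let go, so keep hold of it at that angle.

Things in the scene. Friction and masses are not known exactly. Their poses are not given: they have to be found in the camera images.
- pump: White syringe pump, fixed. Base 180 deep (x) by 320 long (y) by 60 mm high; the front 45 mm of its top is bare but for a flat screen and keys. Origin under its centre; x away from its front, y from motor head to syringe tip, z up; yaw within 0.25 rad. Motor head: white block 106 mm high at the -y end, x -25 to 75, y -124 to -158 mm.
- knob (a joint): Turn of the red release knob on top of the pusher block (it rides along), rad. 0 to 0.15, where it starts, is tight: a brake grips the guide rod and the block cannot be pushed. Grows anticlockwise seen from above, at about 0.12 Nm, to a stop at 1.5; above 1.0 the block is free. Stays where left.
- knob_grip (a point): Grip point on the knob's upright axis, 134 mm above the bench. The grip is a red bar 42 long, 13 thick, 26 mm high, its top 8 mm above this point, on a black 36 mm disc whose top is 18 mm below it; the block's top is 24 mm below. x of this frame runs along the bar, z up; at joint value 0 the bar lies along the pump's x.
- pusher (a joint): Place of the pusher block, m: 0 is up at the plunger; grows as the block slides along the pump's -y, to a stop at 0.070 by the motor head. Starts at 0 to 0.008. Once free it slides with about 2 N and stays where left; it can be drawn along by the gripped knob.
- pusher_face (a point): Middle of the pusher block's pressing face, which looks to the pump's +y, 88 mm above the bench. Aluminium block, x -16 to 76 mm in the pump's frame, 36 mm thick behind this face, top 110 mm above the bench; a dark lip reaches 16 mm forward over the plunger's end.
- guard (a joint): Opening angle of the guard, rad: 0 shut (level), positive as its front swings up and away from the pump's front; stop at 1.75. 60 degrees is 1.047. Spring and weight (about 0.22 kg) shut it from any angle: about 0.3 Nm shut, 0.5 Nm at 60 degrees, so 2 to 4 N at the bar. A black rubber pad under it sits 22 mm deep, just over the barrel.
- guard_hinge (a point): Middle of the guard's hinge line, which runs along the pump's y; fixed at x = 70, y = 80, z = 126 mm of the pump's frame, with the pump's axes.
- guard_bar (a point): Middle of the guard's blue round grip bar, 12 mm thick, along the pump's y, 74 mm free between white end arms; it can turn between the fingers. 140 mm in front of the hinge, level with it when shut (126 mm up, 66 mm clear above the base). x of its frame points to the hinge. Guard: smoke-clear panel in a white frame, 90 mm wide, 5 to 8 thick; front edge 35 mm behind the bar's axis, open between.
- syringe: 20 ml syringe, yellow filling, loose in the V cradle under the guard, along the pump's y, 45 g. Origin on its axis at the finger flange, 88 mm above the bench; y to its blue cap. Barrel 22 mm thick, y 0 to 88 mm, cap to 102, plunger to -42 mm. Leave alone.
- spare: Fresh syringe like the first, lying on a small grey rest beside the motor-head end of the pump, its top 45 mm above the bench. Leave alone.
- beaker: Clear bluish beaker, 72 mm wide, 75 mm high, by the syringe-tip end of the pump. Origin under its base. Leave alone.
- bottle: Glass bottle with an orange cap, 70 mm wide, 125 mm high. Origin under its base. Leave alone.
- tipbox: Pipette tip box, blue with a clear cover, 85 x 122 x 80 mm. Origin under its base. Leave alone.
- mixer: Blue vortex mixer with a black cup on top, 120 x 120 x 124 mm, 2.2 kg. Origin under its base. Leave alone.
- tube: Sample tube, yellow filling, blue screw cap, standing, 32 mm wide, 95 mm high. Origin under its base. Leave alone.
- wellplate: White 24-well plate lying on the bench, 86 x 128 x 14 mm. Origin under its base. Leave alone.

How it is judged:
By the outcome, as a careful person would: the job done as asked, in the order asked, and still so for the second after the job is handed in, while the arm keeps its last pose, push and grip.
It also fails if it takes over 50 s, if anything falls off the work surface, if the arm or the gripper's body presses on something with over 40 N, if the wrist force passes 120 N, or if a joint passes its speed limit or range.

### The arm

A 6-joint arm with a two-finger parallel gripper is mounted at the origin on the work surface. World frame = base frame: x ahead of the robot, y to its left, z up, the work surface at z = 0. Lengths are in m, angles in rad, forces in N, time in s.
With the tool pointing down it reaches from about 0.35 to 0.8 m from the base axis. Payload 7.3 kg.
Tool frame: the origin (TCP) lies midway between the tips of the shut fingers; the grasp point (between the pads) lies 19 mm behind it (arm.grip_depth is the distance from the TCP to the grasp point, in m); z points along the fingers, y is the line along which they close (so a half turn about z gives the same grasp; the last joint's range is limited). The gripper opens to 85 mm and grips with 20 to 120 N. Pads are 22 mm wide; open, the fingers measure 114 mm over their backs; the gripper's body (76 mm by 85 mm) begins 54 mm behind the grasp point. The pads swing forward as they close: fully open they stand 13 mm farther back than shut.
Start: joints at [1.084, 0.342, 1.524, -0, 1.275, -0.146], TCP at [0.175, 0.495, 0.231] pointing down, gripper open.
Joint ranges: [-2.53, 2.53], [-0.77, 2.02], [0.04, 2.7], [-1, 4.14], [0.28, 2.66], [-3.11, 3.11]. Speed limits (rad/s): [2.57, 2.57, 3.14, 3.14, 3.14, 3.14].

### API

Orientations are given as [roll, pitch, yaw] about the fixed x, y, z axes, in that order (R = Rz(yaw) Ry(pitch) Rx(roll)).
In Python, from station import arm, optics gives the robot as it stands. The module is installed in compiled form; this text tells all that it offers.
- The arm moves only by the shell command python3 -m creep 'ROWS'. ROWS is JSON, one flat list of numbers, 7 for each row, row after row: the opening, from 0 (shut) to 1 (fully open), then the shift along the tool's x, y, z in cm, then the turn, a rotation vector about the tool's x, y, z in rad. In form: [claw, tx, ty, tz, wx, wy, wz, claw, tx, ty, tz, wx, wy, wz, ...]. A call has 1 to 10 rows; each row is the pose to reach, as a shift and turn from the pose commanded when the call began, along the tool's axes at that moment; what a row does not reach only later rows make up. A row lasts 1/12 s, in which the tool goes at most 41.7 mm and 7.16 degrees, less where a joint would pass 70% of its speed; a pose out of reach is approached as far as the arm can. A call with a gripper value outside its range is refused whole. The fingers move at their own pace and stop on an object; the grip force is fixed at half the most. Time passes only in rows, so rows that repeat a pose let the fingers close. It gives the time, the measured TCP pose, the force, the opening and the grip force at its end, in the units of the state.
- arm.sense(): the state, without advancing time (a new reading comes with each control period).
- optics.snapshot(name): name is "side" or "top"; returns a dict with "img" (420x560x3 uint8, blue, green, red), "range_z" (420x560 float32, m along the optical axis (not along the pixel's ray), 0 where there is no reading), "mtx" (3x3 intrinsics, pixels), "view" (4x4, takes a point from world to camera coordinates). Camera axes: x right, y down, z forward; pixel columns grow to the right and rows downward; lengths in m; the calibration is good to about 2 mm. A picture is of the moment at which its call begins.
- arm.sign_off(): hands the job in; it is judged then, once.
The state is a dict: "time_s": time; "joint_positions": joint angles; "joint_vel": joint speeds; "joint_efforts": joint torques, N m; "tcp_pos": TCP position; "tcp_rot": TCP orientation; "wrist_force": force on the tool from outside, world axes, zero at the start; "wrist_torque": the same for the moment, N m; "gripper_width": finger opening in m; "grasp_force": force on a finger pad.
Only numpy, scipy, OpenCV 4.12 (cv2) and the standard library are available. Lean on these libraries where they do the work, as an engineer would, in place of code of your own. Each camera call takes 0.05 s, during which the arm holds its last target. There are 200 camera calls.

## Working session

There is one attempt and no reset: what is moved stays moved. The work goes in short steps, Python scripts to look and compute and a shell command to move; the robot and the scene stay as the last step left them, time stands still between calls to the robot, and variables do not carry over. Pictures are saved under pics/ and viewed, at most 10 in all, crops included, and the job is handed in when it is done.

```bash
mkdir -p pics
cat > h.py <<'E'
import numpy as np, cv2
from station import arm, optics
def world(s,u,v,z=None):
    """pixels -> world, from depth (z None) or on plane height z"""
    K=s["mtx"];T=np.linalg.inv(s["view"])
    u=np.atleast_1d(u);v=np.atleast_1d(v)
    d=np.stack([(u-K[0,2])/K[0,0],(v-K[1,2])/K[1,1],np.ones(len(u))],1)
    r=d@T[:3,:3].T;o=T[:3,3]
    if z is None: return o+r*s["range_z"][v.astype(int),u.astype(int)][:,None]
    return o+r*((z-o[2])/r[:,2])[:,None]
E
python3 - <<'E'
from h import *
for n in("top","side"):
    s=optics.snapshot(n);cv2.imwrite(f"pics/{n}0.png",s["img"]);np.savez(f"{n}0.npz",**s)
    print(n,s["mtx"][0,0],np.linalg.inv(s["view"])[:3,3].round(3))
print(arm.sense())
E
```

```text
top 486.64943300300405 [0.5   0.021 1.674]
side 419.48901429705785 [0.39  0.659 0.942]
{'time_s': 0.1, 'joint_positions': array([ 1.08400349e+00,  3.42631408e-01,  1.52491856e+00,  7.93568317e-06,
        1.27537969e+00, -1.46005727e-01]), 'joint_vel': array([ 0.00033796, -0.00050572, -0.00344513, -0.0001734 ,  0.00153675,
       -0.00059196]), 'joint_efforts': array([ 7.45980378e-04, -4.34448409e+01, -2.46490806e+01, -2.15961154e-04,
        4.67514750e-03,  9.46441560e-06]), 'tcp_pos': array([0.17528465, 0.49450339, 0.2307077 ]), 'tcp_rot': array([-3.14027097e+00, -2.02026541e-04,  2.80080310e+00]), 'wrist_force': array([-0.77755472, -0.30092357,  0.38542637]), 'wrist_torque': array([ 0.00560936, -0.02141192, -0.01072004]), 'grasp_force': 0.0, 'gripper_width': 0.0852351992559545}
```

View pics/top0.png

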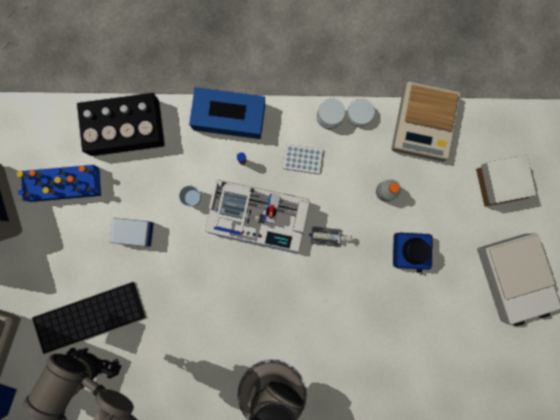

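View pics/side0.png

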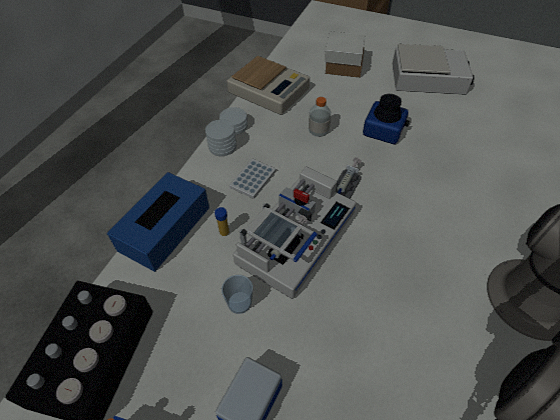

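The top view shows the pump at about (258,217), with its motor head to the right, its front towards the robot, the knob at about (271,211) and the blue bar at about (228,231). The side view shows the knob at about (302,196) and the bar at about (303,245). Next I measure both.

Run:
```python
from h import *
L=lambda n:dict(np.load(n+"0.npz"))
for n,(x0,y0,x1,y1) in dict(top=(195,170,325,260),side=(225,160,365,300)).items():
    s=L(n);b=s["img"].astype(int);h=cv2.cvtColor(s["img"],cv2.COLOR_BGR2HSV)
    red=((h[...,0]<8)|(h[...,0]>172))&(h[...,1]>140)&(h[...,2]>60)
    blue=(h[...,0]>100)&(h[...,0]<125)&(h[...,1]>150)&(h[...,2]>50)
    for nm,m,z in(("red",red,.142),("blue",blue,.132)):
        k=np.zeros_like(m);k[y0:y1,x0:x1]=m[y0:y1,x0:x1]
        c,l,st,ce=cv2.connectedComponentsWithStats(k.astype(np.uint8))
        for i in range(1,c):
            if st[i,4]<8: continue
            v,u=np.nonzero(l==i);p=world(s,u,v);q=world(s,u,v,z)
            a=q[:,:2]-q[:,:2].mean(0);w,V=np.linalg.eigh(a.T@a)
            d=V[:,1];t=a@d
            print(n,nm,st[i],"depth med",np.median(p,0).round(4),"plane",q.mean(0).round(4),"dir",np.arctan2(d[1],d[0]).round(3),"len",np.ptp(t).round(3))
    # white base top from depth
    v,u=np.mgrid[y0:y1,x0:x1];u=u.ravel();v=v.ravel();p=world(s,u,v)
    g=(p[:,2]>.052)&(p[:,2]<.068)
    g2=(p[:,2]>.045)&(p[:,2]<.16)
    m=np.zeros(s["img"].shape[:2],np.uint8);m[v[g2],u[g2]]=1
    m=cv2.morphologyEx(m,cv2.MORPH_OPEN,np.ones((3,3)))
    pts=np.float32(p[g2&(m[v,u]>0)][:,:2]);print(n,cv2.minAreaRect(pts))
    hd=(p[:,2]>.10)&(p[:,2]<.112)
    print("h~.106:",hd.sum())
    cv2.imwrite(f"pics/{n}crop.png",cv2.resize(s["img"][y0:y1,x0:x1],None,fx=4,fy=4,interpolation=cv2.INTER_CUBIC))
```

```text
top red [268 205   6  12  46] depth med [0.6085 0.0079 0.1419] plane [0.6072 0.0087 0.142 ] dir 2.943 len 0.035
top blue [216 227  25   7  46] depth med [0.5446 0.1401 0.1306] plane [0.544  0.1431 0.132 ] dir 1.351 len 0.078
top ((0.5988026857376099, 0.05161520093679428), (0.32066869735717773, 0.18298521637916565), 78.33277893066406)
h~.106: 544
side red [294 189  15  14 120] depth med [0.6066 0.0162 0.1363] plane [0.6044 0.0216 0.142 ] dir 2.665 len 0.051
side red [309 246   4   4  14] depth med [0.5428 0.1057 0.0615] plane [0.5287 0.1564 0.142 ] dir 1.334 len 0.011
side blue [279 194  17  10  32] depth med [0.6428 0.0179 0.1104] plane [0.6355 0.0349 0.132 ] dir 2.926 len 0.048
side blue [301 206   8   4  15] depth med [0.5867 0.0299 0.1114] plane [0.5824 0.0455 0.132 ] dir 2.967 len 0.019
side blue [345 212   7   9  10] depth med [ 0.4861 -0.0318  0.0482] plane [0.4771 0.0321 0.132 ] dir 1.343 len 0.03
side blue [335 222  10  13  14] depth med [0.4952 0.0153 0.0484] plane [0.4854 0.0733 0.132 ] dir 1.361 len 0.043
side blue [294 232  23  30 142] depth med [0.5441 0.1507 0.1305] plane [0.5435 0.1512 0.132 ] dir 1.371 len 0.093
side blue [327 239   5   7   8] depth med [0.5055 0.0625 0.0494] plane [0.4948 0.1191 0.132 ] dir 1.407 len 0.02
side blue [270 254   6   5  19] depth med [0.6115 0.1814 0.0912] plane [0.6013 0.2049 0.132 ] dir 1.258 len 0.014
side blue [309 261   8  10  10] depth med [0.5224 0.1443 0.0484] plane [0.5099 0.1934 0.132 ] dir 1.361 len 0.028
side blue [302 272   7   9   9] depth med [0.5289 0.1802 0.0488] plane [0.5162 0.2243 0.132 ] dir 1.356 len 0.024
side ((0.6410364508628845, 0.0887649655342102), (0.40337425470352173, 0.2591727674007416), 78.16001892089844)
h~.106: 905
```

```bash
cd pics; python3 -c "
import cv2,numpy as np
a=cv2.imread('topcrop.png');b=cv2.imread('sidecrop.png')
a=cv2.resize(a,(400,277));b=cv2.resize(b,(400,400));c=np.zeros((400,800,3),np.uint8);c[:277,:400]=a;c[:,400:]=b;cv2.imwrite('both.png',c)"
```

```text
(no output)
```

View pics/both.png

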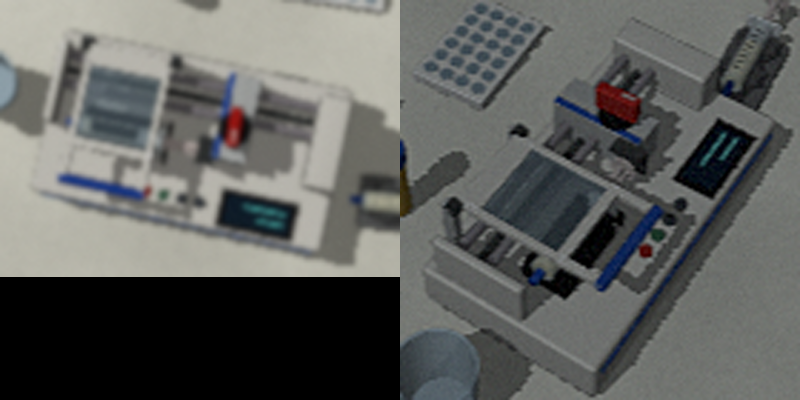

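The pump centre is at (0.599, 0.052) with yaw about -0.204. The base outline measures 0.321 x 0.183, which agrees with the sizes given. The bar from that pose should be at (0.5465, 0.144), and it measures (0.544, 0.143). The knob is at about (0.608, 0.0085), with its bar near pump x. I'll grip the knob with the tool's y at azimuth about -1.75, which leaves the last joint room for the turn.

```bash
cat > go.py <<'E'
import sys
from h import *
from scipy.spatial.transform import Rotation as Rn
# usage: go.py x y z az  -> shift (cm) and turn in tool axes for a tool-down pose, tool y at azimuth az
x,y,z,a=map(float,sys.argv[1:5]);st=arm.sense()
R0=Rn.from_euler("xyz",st["tcp_rot"]);Y=np.array([np.cos(a),np.sin(a),0]);Z=np.array([0,0,-1.])
R=Rn.from_matrix(np.stack([np.cross(Y,Z),Y,Z],1))
print("t",st["time_s"],"pos",st["tcp_pos"].round(4),"F",st["wrist_force"].round(1),"T",st["wrist_torque"].round(2),"w",st["gripper_width"].round(4),"j",st["joint_positions"].round(2))
y0=R0.as_matrix()[:,1];print("y az",np.arctan2(y0[1],y0[0]).round(3))
print("shift cm",(R0.inv().apply(np.array([x,y,z])-st["tcp_pos"])*100).round(2),"turn",(R0.inv()*R).as_rotvec().round(3))
E
python3 go.py .608 .0085 .20 -1.75
```

```text
Traceback (most recent call last):
  File "go.py", line 8, in <module>
    print("t",st["time_s"],"pos",st["tcp_pos"].round(4),"F",st["wrist_force"].round(1),"T",st["wrist_torque"].round(2),"w",st["gripper_width"].round(4),"j",st["joint_positions"].round(2))
                                                                                                                           ^^^^^^^^^^^^^^^^^^^^^^^^^
AttributeError: 'float' object has no attribute 'round'
```

```bash
sed -i 's/st\["gripper_width"\].round(4)/round(st["gripper_width"],4)/' go.py; python3 go.py .608 .0085 .20 -1.75
```

```text
t 0.1 pos [0.1753 0.4945 0.2307] F [-0.8 -0.3  0.4] T [ 0.01 -0.02 -0.01] w 0.0852 j [ 1.08  0.34  1.52  0.    1.28 -0.15]
y az 1.23
shift cm [-57.03 -31.34   3.1 ] turn [-0.00e+00  2.00e-03  2.98e+00]
```

```bash
python3 -m creep '[0.7,-57,-31.3,0,0,0,2.98, 0.7,-57,-31.3,0,0,0,2.98, 0.7,-57,-31.3,0,0,0,2.98, 0.7,-57,-31.3,0,0,0,2.98, 0.7,-57,-31.3,0,0,0,2.98, 0.7,-57,-31.3,0,0,0,2.98, 0.7,-57,-31.3,0,0,0,2.98, 0.7,-57,-31.3,0,0,0,2.98, 0.7,-57,-31.3,0,0,0,2.98, 0.7,-57,-31.3,0,0,0,2.98]'; python3 go.py .608 .0085 .20 -1.75
```

```text
time_s: 0.93
tcp_pos: [0.4535, 0.1818, 0.2311]
tcp_rot: [-3.141, -0.0, 1.544]
wrist_force: [0.5, 1.3, 0.1]
gripper_width: 0.0594
grasp_force: 0.0
t 0.9333 pos [0.4535 0.1818 0.2311] F [0.5 1.3 0.1] T [ 0.05 -0.02 -0.01] w 0.0594 j [0.22 0.28 1.62 0.   1.25 0.25]
y az -0.026
shift cm [-16.92  15.91   3.11] turn [-0.     0.     1.724]
```

```bash
python3 -m creep '[0.6,-16.5,15.5,0,0,0,1.7, 0.6,-16.5,15.5,0,0,0,1.7, 0.6,-16.5,15.5,0,0,0,1.7, 0.6,-16.5,15.5,0,0,0,1.7, 0.6,-16.5,15.5,0,0,0,1.7, 0.6,-16.5,15.5,0,0,0,1.7, 0.6,-16.5,15.5,0,0,0,1.7, 0.6,-16.5,15.5,0,0,0,1.7, 0.6,-16.5,15.5,0,0,0,1.7, 0.6,-16.5,15.5,0,0,0,1.7]'; python3 go.py .608 .0085 .20 -1.75
```

```text
time_s: 1.77
tcp_pos: [0.6041, 0.0154, 0.2305]
tcp_rot: [-3.141, 0.001, 0.294]
wrist_force: [0.2, 0.9, 0.5]
gripper_width: 0.0512
grasp_force: 0.0
t 1.7667 pos [0.6041 0.0154 0.2305] F [0.2 0.9 0.5] T [-0.01 -0.05  0.02] w 0.0512 j [-0.1   0.49  1.29  0.    1.36  1.18]
y az -1.277
shift cm [0.17 0.77 3.05] turn [-0.     0.001  0.473]
```

```bash
python3 -m creep '[0.6,0.2,0.8,2,0,0,0.47, 0.6,0.2,0.8,3,0,0,0.47, 0.6,0.2,0.8,3,0,0,0.47, 0.6,0.2,0.8,3,0,0,0.47, 0.6,0.2,0.8,3,0,0,0.47, 0.6,0.2,0.8,3,0,0,0.47]'; python3 go.py .608 .0085 .121 -1.75
python3 - <<'E'
from h import *
s=optics.snapshot("side");cv2.imwrite("pics/side1.png",cv2.resize(s["img"][150:300,220:420],None,fx=4,fy=4,interpolation=cv2.INTER_CUBIC))
E
```

```text
time_s: 2.27
tcp_pos: [0.6085, 0.0087, 0.201]
tcp_rot: [-3.142, 0.001, -0.166]
wrist_force: [-0.6, 0.1, -0.5]
gripper_width: 0.0509
grasp_force: 0.0
t 2.2667 pos [0.6085 0.0087 0.201 ] F [-0.6  0.1 -0.5] T [-0.   -0.01  0.01] w 0.0509 j [-0.11  0.52  1.33  0.    1.3   1.63]
y az -1.737
shift cm [-0.04  0.02  8.  ] turn [-0.     0.001  0.013]
```

View pics/side1.png

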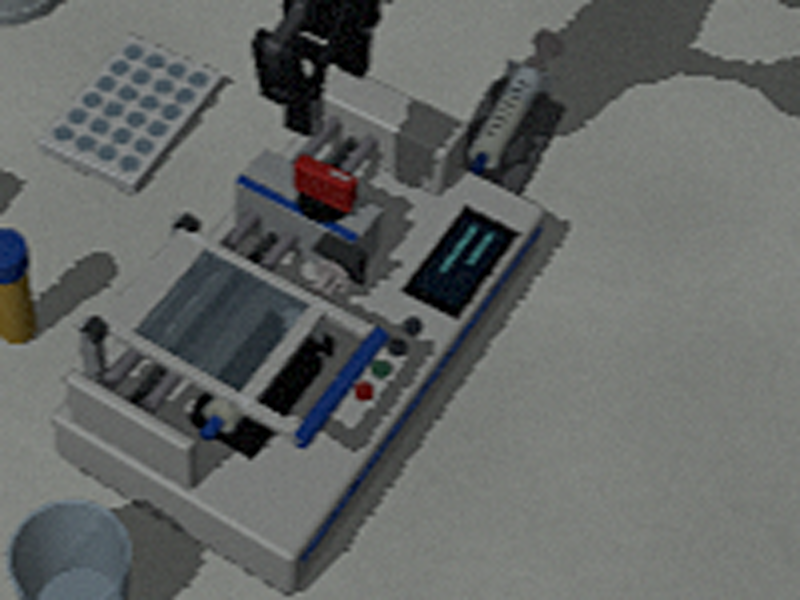

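The side view shows the gripper above and behind the red knob, which is at about (325,180) in the crop, with nothing in the way. The side-view depth, less half the bar's thickness, gives a knob y of about 0.0095, in agreement with the top view. I'll go down and grip.

```bash
python3 -m creep '[0.6,0,0,3,0,0,0, 0.6,0,0,6,0,0,0, 0.6,0,0,8,0,0,0, 0.6,0,0,8,0,0,0, 0.1,0,0,8,0,0,0, 0,0,0,8,0,0,0, 0,0,0,8,0,0,0, 0,0,0,8,0,0,0, 0,0,0,8,0,0,0, 0,0,0,8,0,0,0]'; python3 go.py .608 .0085 .121 -0.25
```

```text
time_s: 3.15
tcp_pos: [0.6098, 0.0084, 0.1236]
tcp_rot: [3.142, -0.004, -0.169]
wrist_force: [-1.1, -0.5, 7.0]
gripper_width: 0.0114
grasp_force: 61.8
t 3.15 pos [0.6098 0.0084 0.1236] F [-1.1 -0.5  7. ] T [-0.17  0.13  0.16] w 0.0114 j [-0.11  0.59  1.43 -0.    1.12  1.63]
y az -1.739
shift cm [-0.18  0.02  0.26] turn [ 0.003 -0.003 -1.489]
```

```bash
python3 -m creep '[0,0,0,-0.2,0,0,-0.1, 0,0,0,-0.2,0,0,-0.2, 0,0,0,-0.2,0,0,-0.3, 0,0,0,-0.2,0,0,-0.4, 0,0,0,-0.2,0,0,-0.5, 0,0,0,-0.2,0,0,-0.6, 0,0,0,-0.2,0,0,-0.7, 0,0,0,-0.2,0,0,-0.8, 0,0,0,-0.2,0,0,-0.9, 0,0,0,-0.2,0,0,-1.0]'; python3 go.py .608 .0085 .123 -0.25
```

```text
time_s: 3.98
tcp_pos: [0.6084, 0.0092, 0.1236]
tcp_rot: [-3.141, -0.0, 0.836]
wrist_force: [-1.4, 2.0, -0.0]
gripper_width: 0.0116
grasp_force: 60.9
t 3.9833 pos [0.6084 0.0092 0.1236] F [-1.4  2.  -0. ] T [ 0.29  0.17 -0.15] w 0.0116 j [-0.11  0.59  1.43  0.    1.12  0.62]
y az -0.735
shift cm [-0.07  0.02  0.06] turn [-0.001 -0.001 -0.485]
```

```bash
python3 -m creep '[0,0,0,0,0,0,-0.1, 0,0,0,0,0,0,-0.2, 0,0,0,0,0,0,-0.3, 0,0,0,0,0,0,-0.4, 0,0,0,0,0,0,-0.45, 0,0,0,0,0,0,-0.48, 0,0,0,0,0,0,-0.5, 0,0,0,0,0,0,-0.5]'; python3 go.py .594 -.0593 .123 -0.25
```

```text
time_s: 4.65
tcp_pos: [0.6069, 0.0095, 0.1236]
tcp_rot: [-3.138, -0.001, 1.33]
wrist_force: [-6.2, 2.6, 0.9]
gripper_width: 0.0114
grasp_force: 61.9
t 4.65 pos [0.6069 0.0095 0.1236] F [-6.2  2.6  0.9] T [ 0.5   0.91 -0.8 ] w 0.0114 j [-0.11  0.59  1.43  0.    1.13  0.13]
y az -0.24
shift cm [-6.99  0.38  0.05] turn [-0.004 -0.001  0.01 ]
```

```bash
python3 -m creep '[0,-0.5,0.02,0,0,0,0, 0,-1.3,0.05,0,0,0,0, 0,-2.2,0.08,0,0,0,0, 0,-3.1,0.11,0,0,0,0, 0,-4,0.14,0,0,0,0, 0,-4.8,0.17,0,0,0,0, 0,-5.4,0.19,0,0,0,0, 0,-5.8,0.21,0,0,0,0, 0,-6,0.22,0,0,0,0, 0,-6,0.22,0,0,0,0]'; python3 go.py .594 -.0593 .123 -0.25
```

```text
time_s: 5.48
tcp_pos: [0.5951, -0.048, 0.1236]
tcp_rot: [-3.138, -0.004, 1.329]
wrist_force: [-5.4, 8.4, 0.6]
gripper_width: 0.0117
grasp_force: 61.8
t 5.4833 pos [ 0.5951 -0.048   0.1236] F [-5.4  8.4  0.6] T [ 1.56  0.6  -0.78] w 0.0117 j [-0.21  0.57  1.46  0.    1.11  0.03]
y az -0.242
shift cm [-1.13  0.16  0.05] turn [-0.004 -0.004  0.008]
```

```bash
python3 -m creep '[0,-0.2,0.01,0,0,0,0, 0,-0.4,0.02,0,0,0,0, 0,-0.6,0.02,0,0,0,0, 0,-0.8,0.03,0,0,0,0, 0,-1,0.04,0,0,0,0, 0,-1.1,0.04,0,0,0,0, 0,-1.1,0.04,0,0,0,0]'; python3 go.py .594 -.0593 .123 -0.25
```

```text
time_s: 6.07
tcp_pos: [0.5949, -0.0488, 0.1236]
tcp_rot: [-3.139, -0.019, 1.33]
wrist_force: [4.9, 45.2, 0.2]
gripper_width: 0.0113
grasp_force: 61.7
t 6.0667 pos [ 0.5949 -0.0488  0.1236] F [ 4.9 45.2  0.2] T [ 7.44 -1.   -0.87] w 0.0113 j [-0.22  0.57  1.46  0.02  1.11  0.01]
y az -0.24
shift cm [-1.04  0.16  0.04] turn [-0.003 -0.019  0.01 ]
```

Tool travel stopped at about 59 mm with 45 N, less than the 62 mm I expected. I'll ease off and look.

```bash
python3 -m creep '[0,0.5,-0.02,0,0,0,0, 0,0.9,-0.03,0,0,0,0, 0,0.9,-0.03,0,0,0,0]'
python3 - <<'E'
from h import *
for n,(x0,y0,x1,y1) in dict(top=(195,170,325,260),side=(225,130,375,270)).items():
    s=optics.snapshot(n);np.savez(n+"2.npz",**s);globals()[n]=cv2.resize(s["img"][y0:y1,x0:x1],(400,round(400*(y1-y0)/(x1-x0))),interpolation=cv2.INTER_CUBIC)
c=np.zeros((400,800,3),np.uint8);c[:top.shape[0],:400]=top;c[:side.shape[0],400:]=side;cv2.imwrite("pics/both2.png",c)
E
```

```text
time_s: 6.32
tcp_pos: [0.5951, -0.048, 0.1236]
tcp_rot: [-3.138, -0.005, 1.331]
wrist_force: [-4.1, 13.4, 1.5]
gripper_width: 0.0113
grasp_force: 62.0
```

View pics/both2.png

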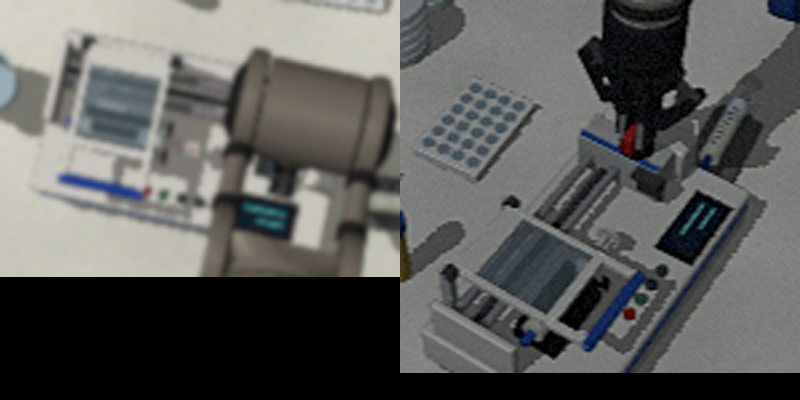

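The block has moved up close to the motor head, with its blue stripe at about (620,150) on the right of the picture. I'll measure the stripe's travel.

Run:
```python
from h import *
c,s_=np.cos(-.204),np.sin(-.204)
for k in "02":
    s=dict(np.load(f"side{k}.npz"));h=cv2.cvtColor(s["img"],cv2.COLOR_BGR2HSV)
    v,u=np.nonzero((h[...,0]>100)&(h[...,0]<125)&(h[...,1]>140)&(h[...,2]>40));
    p=world(s,u,v);d=p[:,:2]-[.5988,.0516];x=c*d[:,0]+s_*d[:,1];y=-s_*d[:,0]+c*d[:,1]
    q=world(s,u,v,.110);d=q[:,:2]-[.5988,.0516];X=c*d[:,0]+s_*d[:,1];Y=-s_*d[:,0]+c*d[:,1]
    g=(p[:,2]>.1)&(p[:,2]<.118)&(x>-.03)&(x<.09)&(y<.01)
    print(k,g.sum(),"depth y",np.median(y[g]).round(4),"plane y",np.median(Y[g]).round(4),"x",X[g].min().round(3),X[g].max().round(3))
    # aluminium/white tops: y profile along x=50mm, z near .105
    vv,uu=np.mgrid[130:270,225:375];uu=uu.ravel();vv=vv.ravel();p=world(s,uu,vv);d=p[:,:2]-[.5988,.0516];x=c*d[:,0]+s_*d[:,1];y=-s_*d[:,0]+c*d[:,1]
    for xa,xb in((-.015,.0),(.045,.07)):
        g=(x>xa)&(x<xb)&(p[:,2]>.1)&(p[:,2]<.114)&(y<.02);hh,_=np.histogram(y[g],np.arange(-.18,.02,.004));print(xa,dict(zip(np.arange(-180,20,4).tolist(),hh.tolist())))
```

```text
0 50 depth y -0.0237 plane y -0.0245 x -0.015 0.071
-0.015 {-180: 0, -176: 0, -172: 0, -168: 0, -164: 0, -160: 0, -156: 3, -152: 5, -148: 5, -144: 6, -140: 8, -136: 5, -132: 6, -128: 6, -124: 10, -120: 1, -116: 0, -112: 0, -108: 0, -104: 0, -100: 0, -96: 0, -92: 0, -88: 0, -84: 0, -80: 0, -76: 0, -72: 0, -68: 0, -64: 0, -60: 1, -56: 6, -52: 6, -48: 5, -44: 5, -40: 8, -36: 8, -32: 5, -28: 5, -24: 11, -20: 7, -16: 3, -12: 9, -8: 14, -4: 0, 0: 0, 4: 0, 8: 0, 12: 0}
0.045 {-180: 0, -176: 0, -172: 0, -168: 0, -164: 0, -160: 0, -156: 3, -152: 11, -148: 7, -144: 8, -140: 13, -136: 6, -132: 14, -128: 9, -124: 14, -120: 4, -116: 0, -112: 0, -108: 0, -104: 0, -100: 0, -96: 0, -92: 0, -88: 0, -84: 0, -80: 0, -76: 0, -72: 0, -68: 0, -64: 0, -60: 0, -56: 9, -52: 10, -48: 10, -44: 9, -40: 16, -36: 13, -32: 7, -28: 11, -24: 22, -20: 7, -16: 0, -12: 0, -8: 0, -4: 0, 0: 0, 4: 0, 8: 0, 12: 0}
2 45 depth y -0.087 plane y -0.0873 x -0.016 0.072
-0.015 {-180: 0, -176: 0, -172: 0, -168: 0, -164: 0, -160: 0, -156: 4, -152: 4, -148: 6, -144: 6, -140: 6, -136: 5, -132: 9, -128: 4, -124: 2, -120: 4, -116: 7, -112: 7, -108: 6, -104: 4, -100: 8, -96: 3, -92: 7, -88: 8, -84: 8, -80: 7, -76: 5, -72: 10, -68: 3, -64: 0, -60: 0, -56: 0, -52: 0, -48: 0, -44: 0, -40: 0, -36: 0, -32: 0, -28: 0, -24: 0, -20: 0, -16: 0, -12: 0, -8: 0, -4: 0, 0: 0, 4: 0, 8: 0, 12: 0}
0.045 {-180: 0, -176: 0, -172: 0, -168: 0, -164: 0, -160: 0, -156: 0, -152: 0, -148: 0, -144: 2, -140: 5, -136: 3, -132: 5, -128: 6, -124: 4, -120: 6, -116: 9, -112: 10, -108: 12, -104: 8, -100: 11, -96: 7, -92: 9, -88: 20, -84: 11, -80: 0, -76: 0, -72: 0, -68: 0, -64: 0, -60: 0, -56: 0, -52: 0, -48: 0, -44: 0, -40: 0, -36: 0, -32: 0, -28: 0, -24: 0, -20: 0, -16: 0, -12: 0, -8: 0, -4: 0, 0: 0, 4: 0, 8: 0, 12: 0}
```

The block slid 63 mm. It now spans pump y -84 to -122 mm, right against the head at -124. I'll release the knob and go to a point above the guard bar.

```bash
python3 -m creep '[0.4,0,0,0,0,0,0, 0.4,0,0,0,0,0,0, 0.4,0,0,0,0,0,0, 0.4,0,0,-2,0,0,0, 0.4,0,0,-5,0,0,0, 0.4,0,0,-8.5,0,0,0, 0.4,0,0,-8.5,0,0,0]'; python3 go.py .545 .1435 .20 -0.204
```

```text
time_s: 7.0
tcp_pos: [0.5993, -0.0534, 0.2159]
tcp_rot: [3.129, -0.0, 1.33]
wrist_force: [1.0, 0.3, 0.4]
gripper_width: 0.0342
grasp_force: 0.0
t 7.0 pos [ 0.5993 -0.0534  0.2159] F [1.  0.3 0.4] T [0.   0.   0.01] w 0.0342 j [-0.22  0.49  1.34 -0.    1.3   0.02]
y az -0.24
shift cm [17.83 -9.99  1.46] turn [ 0.013  0.    -0.036]
```

```bash
python3 -m creep '[0.32,17.8,-10,0,0,0,-0.036, 0.32,17.8,-10,0,0,0,-0.036, 0.32,17.8,-10,0,0,0,-0.036, 0.32,17.8,-10,0,0,0,-0.036, 0.32,17.8,-10,0,0,0,-0.036, 0.32,17.8,-10,1.5,0.013,0,-0.036, 0.32,17.8,-10,1.5,0.013,0,-0.036, 0.32,17.8,-10,1.5,0.013,0,-0.036]'; python3 go.py .545 .1435 .111 -0.204
python3 - <<'E'
from h import *
s=optics.snapshot("top");np.savez("top3.npz",**s);a=s["img"][170:260,195:325]
t=optics.snapshot("side");b=t["img"][130:300,225:375];np.savez("side3.npz",**t)
a=cv2.resize(a,(400,277),interpolation=cv2.INTER_CUBIC);b=cv2.resize(b,(400,453),interpolation=cv2.INTER_CUBIC)
c=np.zeros((453,800,3),np.uint8);c[:277,:400]=a;c[:,400:]=b;cv2.imwrite("pics/both3.png",c)
E
```

```text
time_s: 7.67
tcp_pos: [0.5413, 0.1438, 0.1928]
tcp_rot: [-3.128, 0.001, 1.367]
wrist_force: [0.2, -0.0, 0.3]
gripper_width: 0.0274
grasp_force: 0.0
t 7.6667 pos [0.5413 0.1438 0.1928] F [ 0.2 -0.   0.3] T [-0.   -0.03 -0.04] w 0.0274 j [0.12 0.45 1.47 0.   1.24 0.32]
y az -0.204
shift cm [0.05 0.48 8.17] turn [-0.014  0.001  0.   ]
```

View pics/both3.png

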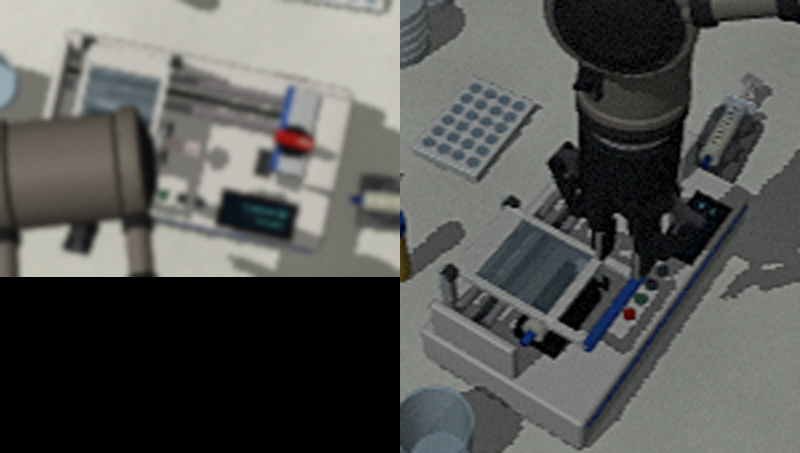

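The knob at about (293,140) in the top view now lies along the rails, with the block against the head. In the side view the fingers are above the blue bar. I'll correct by 4 mm, go down and grip.

```bash
python3 -m creep '[0.3,0.05,0.45,1,-0.014,0,0, 0.3,0.05,0.45,3.5,-0.014,0,0, 0.3,0.05,0.45,6,-0.014,0,0, 0.3,0.05,0.45,8.1,-0.014,0,0, 0.3,0.05,0.45,8.1,-0.014,0,0, 0,0.05,0.45,8.1,-0.014,0,0, 0,0.05,0.45,8.1,-0.014,0,0, 0,0.05,0.45,8.1,-0.014,0,0, 0,0.05,0.45,8.1,-0.014,0,0]'; python3 go.py .545 .1435 .111 -0.204
```

```text
time_s: 8.52
tcp_pos: [0.5441, 0.1433, 0.1133]
tcp_rot: [-3.141, 0.001, 1.366]
wrist_force: [-3.7, -4.0, -2.2]
gripper_width: 0.0095
grasp_force: 58.4
t 8.5167 pos [0.5441 0.1433 0.1133] F [-3.7 -4.  -2.2] T [-0.43  0.76 -0.  ] w 0.0095 j [ 0.12  0.53  1.58 -0.    1.04  0.33]
y az -0.204
shift cm [0.03 0.08 0.23] turn [-0.     0.001 -0.   ]
```

```bash
python3 -m creep '[0,0,0.02,-0.73,0,0,0, 0,0,0.08,-1.46,0,0,0, 0,0,0.17,-2.19,0,0,0, 0,0,0.31,-2.91,0,0,0, 0,0,0.48,-3.62,0,0,0, 0,0,0.69,-4.33,0,0,0, 0,0,1.21,-5.69,0,0,0, 0,0,1.88,-7,0,0,0, 0,0,1.88,-7,0,0,0]'; python3 go.py .545 .1435 .111 -0.204
```

```text
time_s: 9.27
tcp_pos: [0.5629, 0.1396, 0.1862]
tcp_rot: [3.14, 0.001, 1.366]
wrist_force: [-11.5, -4.5, 2.5]
gripper_width: 0.0095
grasp_force: 58.9
t 9.2667 pos [0.5629 0.1396 0.1862] F [-11.5  -4.5   2.5] T [-0.73  1.9   0.08] w 0.0095 j [ 0.11  0.48  1.44 -0.    1.22  0.32]
y az -0.204
shift cm [ 0.03 -1.84  7.52] turn [ 0.001  0.001 -0.   ]
```

```bash
python3 -m creep '[0,0,0.3,-0.6,0,0,0, 0,0,0.65,-1.2,0,0,0, 0,0,1.05,-1.8,0,0,0, 0,0,1.55,-2.37,0,0,0, 0,0,2.05,-2.9,0,0,0, 0,0,2.6,-3.4,0,0,0, 0,0,3.15,-3.85,0,0,0, 0,0,3.7,-4.3,0,0,0, 0,0,3.7,-4.3,0,0,0, 0,0,3.7,-4.3,0,0,0]'; python3 go.py .545 .1435 .111 -0.204
python3 - <<'E'
from h import *
t=optics.snapshot("side");np.savez("side4.npz",**t);cv2.imwrite("pics/side4.png",cv2.resize(t["img"][110:300,215:405],None,fx=3,fy=3,interpolation=cv2.INTER_CUBIC))
E
```

```text
time_s: 10.1
tcp_pos: [0.5972, 0.1325, 0.2282]
tcp_rot: [-3.14, 0.001, 1.367]
wrist_force: [-14.1, -2.5, 5.9]
gripper_width: 0.0095
grasp_force: 59.3
t 10.1 pos [0.5972 0.1325 0.2282] F [-14.1  -2.5   5.9] T [-0.46  2.63  0.1 ] w 0.0095 j [ 0.09  0.51  1.27 -0.    1.37  0.3 ]
y az -0.204
shift cm [ 0.03 -5.31 11.73] turn [-0.002  0.001 -0.   ]
```

View pics/side4.png

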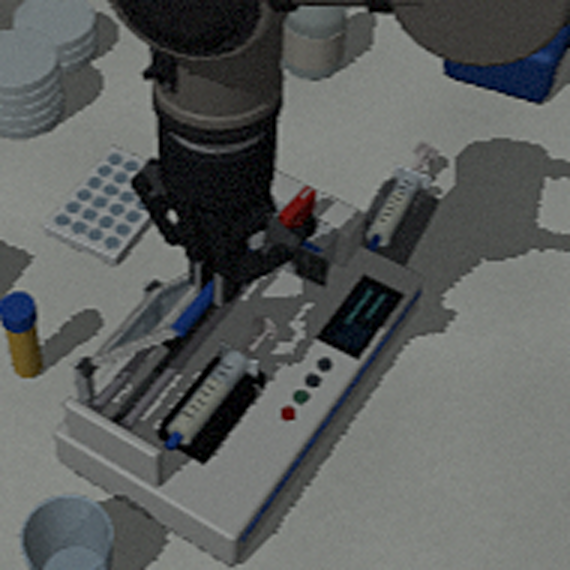

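The guard follows the arm and stands at about 54 degrees. The blue bar is in the fingers at about (195,305), and the syringe lies undisturbed in its cradle. I'll add another 6 degrees, then check the angle from the bar's position in the images.

```bash
python3 -m creep '[0,0,0.35,-0.35,0,0,0, 0,0,0.7,-0.65,0,0,0, 0,0,1.1,-0.95,0,0,0, 0,0,1.1,-0.95,0,0,0, 0,0,1.1,-0.95,0,0,0]'; python3 go.py .545 .1435 .111 -0.204
python3 - <<'E'
from h import *
c,s_=np.cos(-.204),np.sin(-.204)
s=optics.snapshot("side");cv2.imwrite("pics/side5.png",cv2.resize(s["img"][110:300,215:405],None,fx=3,fy=3,interpolation=cv2.INTER_CUBIC))
h=cv2.cvtColor(s["img"],cv2.COLOR_BGR2HSV)
v,u=np.nonzero((h[...,0]>100)&(h[...,0]<125)&(h[...,1]>140)&(h[...,2]>40));p=world(s,u,v)
d=p[:,:2]-[.5988,.0516];x=c*d[:,0]+s_*d[:,1];y=-s_*d[:,0]+c*d[:,1];z=p[:,2]
g=(z>.18)&(z<.30)&(y>.02)&(y<.14)
o=np.linalg.inv(s["view"])[:3,3];print(g.sum(),"surface x,y,z",np.median(x[g]),np.median(y[g]),np.median(z[g]))
P=np.stack([x,z],1)[g]; ray=np.median(p[g],0)-o;ray/=np.linalg.norm(ray);rp=np.array([c*ray[0]+s_*ray[1],ray[2]])
C=np.median(P,0)+.006*rp/np.linalg.norm(rp);r=C-[.07,.126]
print("bar axis",C.round(4),"radius",np.linalg.norm(r).round(4),"angle",np.degrees(np.arctan2(r[1],-r[0])).round(1))
E
```

```text
time_s: 10.57
tcp_pos: [0.6093, 0.13, 0.2376]
tcp_rot: [3.14, 0.0, 1.366]
wrist_force: [-8.7, -2.9, 3.1]
gripper_width: 0.0095
grasp_force: 59.2
t 10.5667 pos [0.6093 0.13   0.2376] F [-8.7 -2.9  3.1] T [-0.56  1.52 -0.03] w 0.0095 j [ 0.09  0.52  1.22 -0.    1.4   0.29]
y az -0.204
shift cm [ 0.02 -6.59 12.65] turn [ 0.001  0.    -0.   ]
93 surface x,y,z -0.007883441640914115 0.10935299362598305 0.2496170336181036
bar axis [-0.0054  0.2442] radius 0.1402 angle 57.5
```

View pics/side5.png

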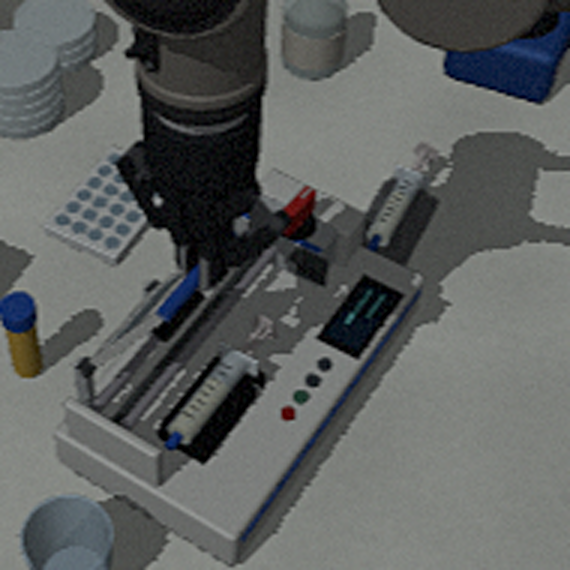

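The radius of 140.2 mm matches the 140 mm given. The cameras give 57.5 degrees and the arm's travel gives 60.5, so both are within the tolerance. The syringe and the other things are undisturbed. I'll let it settle and hand in.

```bash
python3 -m creep '[0,0,0.05,-0.03,0,0,0, 0,0,0.05,-0.03,0,0,0, 0,0,0.05,-0.03,0,0,0, 0,0,0.05,-0.03,0,0,0, 0,0,0.05,-0.03,0,0,0, 0,0,0.05,-0.03,0,0,0]' && python3 -c "
from station import arm
print(arm.sense()['tcp_pos'],arm.sense()['joint_vel'].round(3)); print(arm.sign_off())"
```

```text
time_s: 11.12
tcp_pos: [0.6095, 0.13, 0.2377]
tcp_rot: [3.141, 0.001, 1.367]
wrist_force: [-7.4, -3.0, 2.9]
gripper_width: 0.0097
grasp_force: 59.0
[0.60947754 0.1300189  0.23767614] [-0.    -0.001 -0.001  0.001 -0.    -0.001]
the job is handed in; nothing more can be done
None
```

The job is handed in: the knob is turned to its stop, the pusher block is back against the motor head, and the arm is holding the guard open at about 59° (57.5° by camera, 60.5° by arm travel), with the syringe still in its cradle.

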